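# Show the packer which glass goes where

## Robot

A 7-joint arm with a two-finger parallel gripper is mounted at the origin on the work surface. World frame = base frame: x ahead of the robot, y to its left, z up, the work surface at z = 0. Lengths are in m, angles in rad, forces in N, time in s.
With the tool pointing down it reaches from about 0.425 to 0.825 m from the base axis. Payload 3.6 kg.
Tool frame: the origin (TCP) lies where the fingers leave the gripper's body, on its centre line; the fingertips stand 73 mm ahead of it and the grasp point (between the pads) lies 54 mm ahead of it; z points along the fingers, y is the line along which they close (so a half turn about z gives the same grasp; the last joint's range is limited). The gripper opens to 85 mm and grips with 20 to 120 N. Pads are 22 mm wide; open, the fingers measure 114 mm over their backs; the gripper's body (76 mm by 85 mm) begins 54 mm behind the grasp point. The pads swing forward as they close: fully open they stand 13 mm farther back than shut.
Start: joints at [1.31, 0.615, -0.013, 1.423, 0.008, 1.103, -0.04], TCP at [0.151, -0.632, 0.304] pointing down, gripper open.
Joint ranges: [-3.12, 3.12], [-0.3, 2.06], [-1.34, 1.32], [0.26, 2.42], [-1.36, 4.5], [0.01, 1.98], [-2.84, 2.84]. Speed limits (rad/s): [2.79, 2.79, 3.14, 3.14, 3.14, 3.14, 3.14].

## Interface

Orientations are given as a unit quaternion [x, y, z, w].
In Python, from station import arm, snapshot, camera_info, ticket gives the robot as it stands. Calls block until the motion is done:
- arm.movep(position, orientation): joint-space move of the TCP to a pose.
- arm.line_to(position, velocity=0.15, ori=None): straight line of the TCP; ori=None keeps the orientation; velocity is the mean speed in m/s.
- arm.move_j(angles): joint-space move.
- arm.move_gripper(opening, effort=None): opening from 0.0 (shut) to 1.0 (fully open); effort is the grip in N (None keeps the last); returns when the fingers have stopped.
- arm.pause(seconds).
- arm.ik(position, orientation): joint angles nearest the present ones, or None.
- snapshot(name): name is "side" or "top"; returns the picture (384x512x3 uint8, blue, green, red); there is no depth.
- camera_info(name): a dict with "fx", "fy", "cx", "cy" (pixels), "R" (3x3) and "t" (3): a world point X has camera coordinates R X + t. Camera axes: x right, y down, z forward; pixel columns grow to the right and rows downward; lengths in m; the calibration is good to about 2 mm. A picture is of the moment at which its call begins. camera_info takes no time and is no camera call.
A pose or a line that the arm cannot do raises arm.MotionError and nothing moves.
- ticket.finish_job(): hands the job in; it is judged then, once.
Readings, each from a call of its own:
- arm.read_time(): time.
- arm.read_joint_positions(): joint angles.
- arm.read_dq(): joint speeds.
- arm.read_effort(): joint torques, N m.
- arm.read_tool_pos(): TCP position.
- arm.read_eef_rot(): TCP orientation.
- arm.read_ft_force(): force on the tool from outside, world axes, zero at the start.
- arm.read_wrist_torque(): the same for the moment, N m.
- arm.read_opening(): opening from 0.0 (shut) to 1.0 (fully open).
- arm.read_finger_force(): force on a finger pad.
Only numpy, scipy, OpenCV 4.12 (cv2) and the standard library are available. Lean on these libraries where they do the work, as an engineer would, in place of code of your own. Each camera call takes 0.05 s, during which the arm holds its last target. There are 200 camera calls.

## Task

At the glassware packing bench, press the call button to fetch the packer and let it come up again. Then, with the fingertips, point down at the stemmed wine glass from a few centimetres above the middle of its mouth and dwell there for two seconds; then point the same way at the empty compartment of the crate, where the glass is to go, dwell there for two seconds and finish still pointing at it. Touch nothing but the call button and its box, and do not bring the fingertips close above the other glasses standing on the bench.

Things in the scene. Friction and masses are not known exactly. Their poses are not given: they have to be found in the camera images.
- call_top (a point): Centre of the top face of the call button: a round white plastic cap, 36 mm across, in a dark steel collar on top of a fixed grey box 90 x 90 x 40 mm. It is pressed straight down; full travel 6 mm, fully down at 5 N, springs back up.
- call (a joint): Travel of the call button in m: 0 is up, 0.006 fully down; pressing past 0.004 rings.
- wine_mouth (a point): Centre of the open mouth of the wine glass (the only glass with a stem and foot): clear glass, 165 mm tall, foot 68 mm across, bowl 80 mm across at its widest, mouth 70 mm across. This point is level with the rim, 165 mm above the bench. The glass is loose and stands upright on the bench; it trades places with the mug and the tall tumbler.
- wine: The same wine glass; origin at the centre of the underside of its foot, z up.
- empty_mouth (a point): Centre of the mouth of the crate's empty compartment, level with the crate's rim, 85 mm above the bench. Any of the three compartments may be the empty one; a square cardboard pad 55 x 55 x 3 mm lies on its floor.
- crate: Fixed open plywood crate 274 x 98 x 85 mm tall, walls 6 mm, with two dividers making a row of three equal compartments (83 x 86 mm inside, 89 mm pitch) along its x axis. Origin at the centre of its underside, x along its length, z up.
- mug: Bystander: glass mug, 80 mm across, 120 mm tall, with a side handle towards its y axis. Loose, on the bench. Origin at the centre of its underside.
- mug_mouth (a point): Centre of the mug's mouth, 120 mm above the bench.
- tall: Bystander: tall plain tumbler without a stem, 66 mm across, 150 mm tall. Loose, on the bench. Origin at the centre of its underside.
- tall_mouth (a point): Centre of the tall tumbler's mouth, 150 mm above the bench.
- cup_a: Bystander: packed tumbler, 64 mm across, 92 mm tall, loose in a crate compartment, rising 13 mm above the crate's rim. Origin at the centre of its underside, 6 mm above the bench.
- cup_b: Bystander: a second packed tumbler, like cup_a, in another compartment.
Not all that is in view belongs to the job. What is shaped like the part that bears call_top but blue is not meant.

How it is judged:
On the way, in this order (a step that is already met when the one before it is completed fails the run):
1. the call button is pressed (at least 4 mm down) (value of joint call above 0.004 m), for 0.05 s.
2. with the button up again, the fingertips dwell just above the middle of the wine glass's mouth (horizontal distance between the grasp point and wine_mouth below 0.025 m and z of the grasp point in the frame of wine_mouth between 0.02 and 0.1 m and value of joint call below 0.002 m), for 1.5 s.
3. the fingertips dwell just above the middle of the empty compartment (horizontal distance between the grasp point and empty_mouth below 0.03 m and z of the grasp point in the frame of empty_mouth between 0.02 and 0.1 m), for 1.5 s.
At the end, for the whole second after the job is handed in: The point between the finger pads is within 30 mm sideways of the middle of the empty compartment and 20 to 100 mm above the crate's rim (before, at the wine glass: within 25 mm), the button is up (under 2 mm), and all five glasses stand upright and still within 12 mm of their starts (all of step 3 and value of joint call below 0.002 m and distance of each of wine, mug, tall, cup_a, cup_b from where it was at the start of the episode below 0.012 m and angle between each of wine, mug, tall, cup_a, cup_b's own z axis and vertical below 0.1 rad and linear speed of each of wine, mug, tall, cup_a, cup_b below 0.02 m/s); the robot touches nothing.
It fails at once if the robot touches the wine glass (contact force between any of the fingers, the arm and wine above 0.5 N).
It fails at once if the robot touches another glass or the crate (contact force between any of the fingers, the arm and mug above 0.5 N or contact force between any of the fingers, the arm and tall above 0.5 N or contact force between any of the fingers, the arm and cup_a above 0.5 N or contact force between any of the fingers, the arm and cup_b above 0.5 N or contact force between any of the fingers, the arm and crate above 0.5 N).
It fails at once if a glass is shifted, lifted or tipped (distance of any of wine, mug, tall, cup_a, cup_b from where it was at the start of the episode above 0.012 m or angle between any of wine, mug, tall, cup_a, cup_b's own z axis and vertical above 0.2 rad).
It fails at once if the fingertips come close (under about 3 cm) above the mouth of the mug or the tall tumbler, pointing at the wrong glass ((horizontal distance between the grasp point and mug_mouth below 0.025 m and z of the grasp point in the frame of mug_mouth between 0.02 and 0.05 m) or (horizontal distance between the grasp point and tall_mouth below 0.025 m and z of the grasp point in the frame of tall_mouth between 0.02 and 0.05 m)).
It also fails if it takes over 54 s, if anything falls off the work surface, if the arm or the gripper's body presses on something with over 40 N, if the wrist force passes 120 N, or if a joint passes its speed limit or range.

## Working session

There is one attempt and no reset: what is moved stays moved. The work goes in short steps, each a Python script; the robot and the scene stay as the last script left them, time stands still between calls to the robot, and variables do not carry over. Pictures are saved under pics/ and viewed, at most 10 in all, crops included, and the job is handed in when it is done.

```bash
mkdir -p pics
python3 - <<'E'
from station import arm, snapshot, camera_info
import cv2
for n in("side","top"):
    cv2.imwrite(f"pics/{n}0.png",snapshot(n)); c=camera_info(n); print(n,c)
print(arm.read_eef_rot(),arm.read_time())
E
```

```text
side {'fx': 385.29137127264136, 'fy': 385.29137127264136, 'cx': 253.28180413705155, 'cy': 186.89535924766966, 'R': array([[-0.80223788, -0.59646324, -0.02541619],
       [-0.28491033,  0.41991942, -0.86168079],
       [ 0.52463367, -0.68403163, -0.50681381]]), 't': array([0.35548621, 0.26093665, 0.68534881])}
top {'fx': 387.87732659405754, 'fy': 387.87732659405754, 'cx': 249.80507819427075, 'cy': 186.52085364175798, 'R': array([[ 0.00822321, -0.99970118, -0.02302033],
       [-0.99188118, -0.00523304, -0.12706035],
       [ 0.12690192,  0.02387828, -0.99162782]]), 't': array([-0.03086628,  0.47111971,  0.97801837])}
[ 9.93112182e-01  1.17161117e-01 -1.54106727e-04 -1.20150539e-03] 0.1
```

View pics/side0.png

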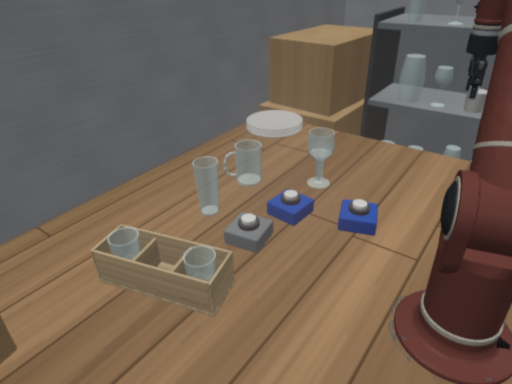

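View pics/top0.png

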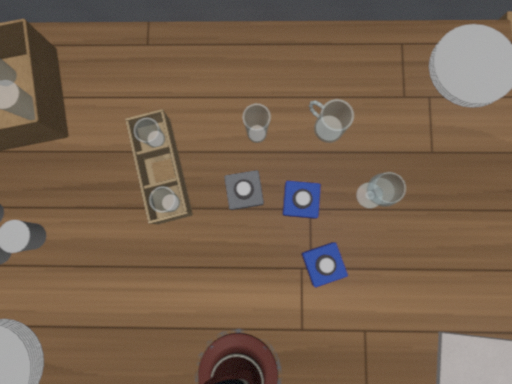

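Side view: the grey box's button is at (248,220), with blue ones at (290,197) and (360,207). The wine glass is at (320,150), the tall tumbler at (207,185) and the mug at (248,160). Crate cups are at (125,243) and (200,263).
Top view: the grey box's cap is at (244,189), with blue ones at (303,199) and (326,265). The wine mouth is at about (388,187) with its foot at (370,195), and the empty middle compartment with its pad is at (160,168).
I'll use the grey box, the only one that isn't blue; the glass at (388,187), the only one with a stem; and the middle compartment. An enlarged crop should confirm all three.

```bash
cat > geo.py <<'E'
import numpy as np
from station import camera_info
def ray(n,p):
    c=camera_info(n); R,t=np.array(c["R"]),np.array(c["t"])
    return -R.T@t, R.T@np.array([(p[0]-c["cx"])/c["fx"],(p[1]-c["cy"])/c["fy"],1.])
def plane(n,p,z):
    o,d=ray(n,p); return o+d*(z-o[2])/d[2]
def two(p,q):
    o,d=ray("top",p); a,b=ray("side",q)
    s=np.linalg.lstsq(np.c_[d,-b],a-o,rcond=None)[0]
    P,Q=o+s[0]*d,a+s[1]*b
    return (P+Q)/2, np.linalg.norm(P-Q)
E
python3 - <<'E'
import cv2,numpy as np
from geo import *
top=cv2.imread("pics/top0.png"); side=cv2.imread("pics/side0.png")
def white(im,x,y,w,h,t=150):
    r=im[y:y+h,x:x+w]; hsv=cv2.cvtColor(r,cv2.COLOR_BGR2HSV)
    m=cv2.inRange(hsv,(0,0,t),(180,60,255))
    c=max(cv2.findContours(m,cv2.RETR_EXTERNAL,cv2.CHAIN_APPROX_NONE)[0],key=cv2.contourArea)
    M=cv2.moments(c); return (M["m10"]/M["m00"]+x,M["m01"]/M["m00"]+y), cv2.boundingRect(c)
a=white(top,230,175,28,28); b=white(side,235,208,28,22)
print(a,b,two(a[0],b[0])); print(plane("top",a[0],.055))
# pad / compartment by crate corners roughly, wine by foot and mouth
for p in [(127,119),(163,110),(187,214),(149,222)]: print(p,plane("top",p,.085).round(3))
print("wine foot",plane("top",(370,195),0),"mouth",plane("top",(388,187.5),.165),two((388,187.5),(321,136)))
k=lambda im,x,y,w,h:cv2.resize(im[y:y+h,x:x+w],(400,300),interpolation=cv2.INTER_CUBIC)
cv2.imwrite("pics/crop.png",np.vstack([np.hstack([k(top,340,155,80,60),k(top,205,160,80,60)]),np.hstack([k(top,85,105,160,120),k(side,280,120,80,60+15)[:300]])]))
E
```

```text
((243.09016393442624, 188.09016393442624), (7, 7, 13, 13)) ((247.85903814262022, 217.44444444444446), (6, 5, 15, 10)) (array([ 0.46410192, -0.01102009,  0.06053733]), np.float64(0.0019072968268088932))
[ 0.4639842  -0.01131846  0.055     ]
(127, 119) [0.635 0.283 0.085]
(163, 110) [0.658 0.192 0.085]
(187, 214) [0.396 0.124 0.085]
(149, 222) [0.376 0.216 0.085]
wine foot [ 0.45415614 -0.34560406  0.        ] mouth [ 0.45342841 -0.33881429  0.165     ] (array([ 0.45568514, -0.3432678 ,  0.15085686]), np.float64(0.0010353939060705904))
```

View pics/crop.png

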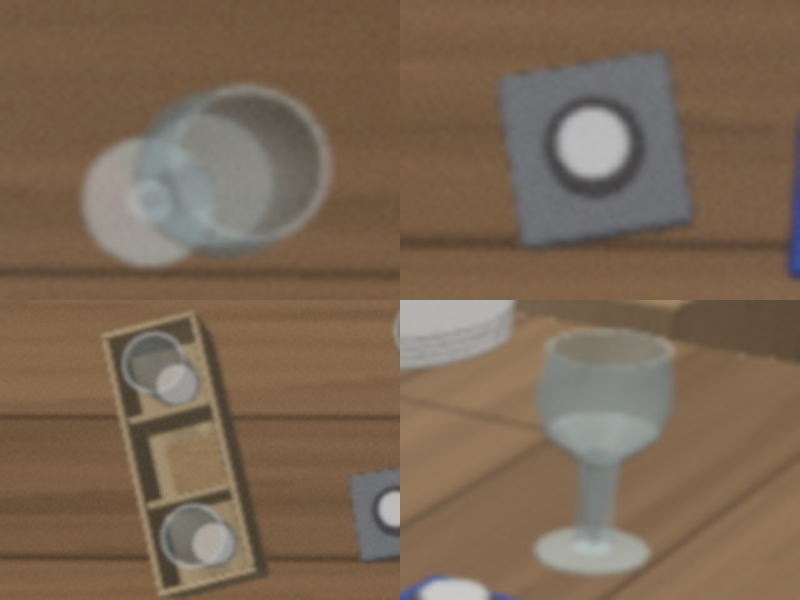

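The crop confirms it: a stemmed glass with its mouth centre at (389,188.3) and foot at (370,195.4), a grey (not blue) box, and a middle compartment holding only the pad. The measurements agree: the two views meet within 2 mm, the wine foot and mouth coincide in xy, and the crate's sides come out at 267 x 94 mm. Next I press the button with force feedback.

Run:
```python
from station import arm
from geo import *
print("wine",plane("top",(389.2,188.3),.165),two((389.2,188.3),(321.6,132)),"pad",plane("top",(161,170),.009))
q=[1,0,0,0]
B=np.array([.464,-.0115])
for p in ([*B,.36],[*B,.13],[.453,-.341,.284],[.516,.204,.199]): print(np.round(arm.ik(p,q),2))
p=arm.read_tool_pos(); arm.line_to([p[0],p[1],.37])
arm.move_gripper(0.0,20)
arm.movep([*B,.36],q)
arm.line_to([*B,.15])
print(arm.read_time(),arm.read_tool_pos(),arm.read_ft_force())
f0=arm.read_ft_force()[2]; z=.146; log=[]
while z>.118:
    arm.line_to([*B,z],velocity=.02); f=arm.read_ft_force()[2]-f0; log.append((round(z,4),round(float(arm.read_tool_pos()[2]),4),round(float(f),2)))
    if abs(f)>7: break
    z-=.0015
arm.pause(.3); print(log,arm.read_ft_force(),arm.read_time())
if abs(f)>7:
    arm.line_to([*B,.36]); print(arm.read_time(),arm.read_ft_force())
```

```text
wine [ 0.45164709 -0.34139884  0.165     ] (array([ 0.45280318, -0.34105137,  0.16431246]), np.float64(0.002429602929437731)) pad [0.51735863 0.21130619 0.009     ]
[ 0.26  0.29 -0.37  1.84  0.12  1.04 -1.73]
[-0.03  0.61  0.01  2.12 -0.01  0.41 -1.58]
[ 0.6   0.5   0.01  1.7  -0.01  0.94 -0.96]
[-0.27  0.6  -0.23  1.82  0.19  0.74 -2.17]
5.475 [ 0.46441791 -0.01149378  0.15059725] [ 0.008059   -0.67093385 -1.04962964]
[(0.146, 0.146, 1.25), (0.1445, 0.1444, 0.5), (0.143, 0.1429, 0.9), (0.1415, 0.1414, 1.36), (0.14, 0.1399, 0.84), (0.1385, 0.1384, 0.13), (0.137, 0.1369, 1.41), (0.1355, 0.1354, -0.08), (0.134, 0.1341, 2.59), (0.1325, 0.1326, 3.77), (0.131, 0.1311, 4.28), (0.1295, 0.1296, 6.67), (0.128, 0.1286, 9.83)] [-0.68026893  0.29789304  9.19851187] 9.125
10.825 [ 0.165466   -0.2553976  -0.38888957]
```

The button was pressed through its full travel of about 6 mm, reaching roughly 9 N, and then released. Next I point at the wine glass, then at the crate.

Run:
```python
from station import arm, snapshot
import cv2,numpy as np
q=[1,0,0,0]
arm.movep([.452,-.341,.36],q); arm.line_to([.452,-.341,.284])
s=snapshot("side"); arm.pause(2.2)
print(arm.read_tool_pos(),arm.read_time())
arm.line_to([.452,-.341,.36]); arm.movep([.516,.207,.36],q); arm.line_to([.516,.207,.199])
arm.pause(2.2)
cv2.imwrite("pics/point.png",np.vstack([s[60:260,150:450],snapshot("side")[160:360,20:320]]))
print(arm.read_tool_pos(),arm.read_time())
```

```text
[ 0.45199656 -0.34099931  0.28399854] 14.9833
[0.51601844 0.20699286 0.19900143] 21.1083
```

View pics/point.png

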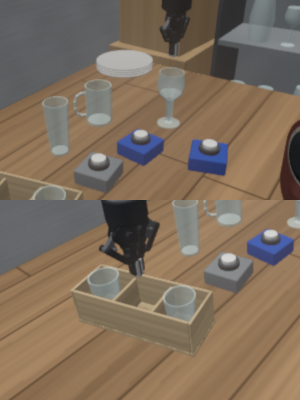

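In the upper crop the fingertips (172,50) are just above the wine mouth (171,72). In the lower crop they are at (137,270), above the middle compartment, and every glass still stands. Handing in.

```bash
python3 -c "
from station import ticket
print(ticket.finish_job())"
```

```text
the job is handed in; nothing more can be done
None
```

I pressed and released the call button, pointed at the wine glass and then the empty middle compartment for just over 2 s each, and handed the job in at about 21 s still pointing there; the hand-in returned no verdict.

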